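Clip held open over the job card

ROBOT

A 6-joint arm with a two-finger parallel gripper is mounted at the origin on the work surface. World frame = base frame: x ahead of the robot, y to its left, z up, the work surface at z = 0. Lengths are in mm, angles in degrees, forces in N, time in s.
With the tool pointing down it reaches from about 350 to 850 mm from the base axis. Payload 8.1 kg.
Tool frame: the origin (TCP) lies midway between the tips of the shut fingers; the grasp point (between the pads) lies 19 mm behind it; z points along the fingers, y is the line along which they close (so a half turn about z gives the same grasp; the last joint's range is limited). The gripper opens to 85 mm and grips with 20 to 120 N. Pads are 22 mm wide; open, the fingers measure 114 mm over their backs; the gripper's body (76 mm by 85 mm) begins 54 mm behind the grasp point. The pads swing forward as they close: fully open they stand 13 mm farther back than shut.
Start: joints at [69.993, 7.471, 85.268, -0, 87.261, -4.893], TCP at [156.428, 579.254, 231.292] pointing down, gripper open.
Joint ranges: [-169.43, 169.43], [-51.17, 129.36], [1.28, 143.12], [-76.62, 256.62], [0, 156.53], [-152.29, 152.29]. Speed limits (degrees/s): [136.94, 136.94, 159.86, 180, 180, 180].

INTERFACE

Orientations are given as [roll, pitch, yaw] about the fixed x, y, z axes, in that order (R = Rz(yaw) Ry(pitch) Rx(roll)).
In Python, from bench import sense, snapshot, order, finder gives the robot as it stands.
- The arm moves only by the tool send_rows, never from a script. Its argument "steps" is a list of rows, each a list of 2 entries, a list of its own where there are three numbers: the shift along the world's x, y, z in units of 30 mm (1.0 is 30 mm), then the turn, a rotation vector about the world's x, y, z in rad. In form: [[[dx, dy, dz], [wx, wy, wz]], ...]. A call has 1 to 10 rows; each row is the pose to reach, as a shift and turn from the pose commanded when the call began; what a row does not reach only later rows make up. A row lasts 1/8 s, in which the tool goes at most 62.5 mm and 10.7 degrees, less where a joint would pass 70% of its speed; a pose out of reach is approached as far as the arm can. A call with a gripper value outside its range is refused whole. "fingers" is the closure, from 0 (fully open) to 1 (shut), set as the call begins (left out, the last holds). The fingers move at their own pace and stop on an object; "squeeze" is the grip in N (left out, the last holds). Time passes only in rows, so rows that repeat a pose let the fingers close. It gives the time, the measured TCP pose, the force, the opening and the grip force at its end, in the units of the state.
- sense(): the state, without advancing time (a new reading comes with each control period).
- snapshot(name): name is "side" or "top" or "wrist"; returns a dict with "img" (384x512x3 uint8, red, green, blue), "K" (3x3 intrinsics, pixels), "pose" (4x4, takes a point from camera to world coordinates). Camera axes: x right, y up, looking along -z (the intrinsics and any distortion apply to the point x, -y, -z); pixel columns grow to the right and rows downward; lengths in mm; the calibration is good to about 2 mm. A picture is of the moment at which its call begins. There is no depth.
- order.hand_in(): hands the job in; it is judged then, once.
Trained networks look in the newest picture that a camera, given by its name, has taken for a name from the list of things; names that differ only in an ending like _2 or _b are one class to them, and where a whole thing is asked for, a point or a joint stands for the part that bears it (a point fixed in the world has none). Each returns a list of dicts, best first, with "confidence" (0 to 1); they miss things now and then, are a little off and sometimes report something else, mostly with a low value. They report only what shows in the picture. A call takes as long as a camera call. They do not tell look-alikes from the thing itself.
- finder.find_in(label, camera): "box" ([left, top, width, height] as shares, 0 to 1, of the picture: columns of its width, rows of its height, round what is visible of it).
- finder.trace(label, camera): "mask" (384x512 bool, what is visible of it) and "box" ([left, top, width, height] as shares, 0 to 1, of the picture: columns of its width, rows of its height, round what is visible of it).
- finder.pinpoint(label, camera): "at" ([column, row] as shares, 0 to 1, of the picture: columns of its width, rows of its height: a listed point, or the origin of a listed thing).
The state is a dict: "time": time; "joint_pos": joint angles; "qd": joint speeds; "joint_efforts": joint torques, N m; "tool_pos": TCP position; "tcp_rot": TCP orientation; "ft_force": force on the tool from outside, world axes, zero at the start; "wrist_torque": the same for the moment, N m; "finger_gap": finger opening in mm; "grip_force": force on a finger pad.
Only numpy, scipy, OpenCV 4.12 (cv2) and the standard library are available. Lean on these libraries where they do the work, as an engineer would, in place of code of your own. Each camera call takes 0.05 s, during which the arm holds its last target. There are 200 camera calls.

TASK

Move the stiff white job card from its low rack into the slot on top of the brass stand, centred and fully down, and let go of it. Then squeeze the red-handled spring clip open, lift it off its fin and lower it over the middle of the card's top edge, jaws spread wide, one on each side well below the edge, touching neither card nor stand, so that I can slip a ticket in. Finish holding the clip open there without letting go, the card still seated and the other things on the bench left alone.

Things in the scene. Friction and masses are not known exactly. Their poses are not given: they have to be found in the camera images.
- card: loose upright stiff card, white-faced with a blue stripe, 90 mm wide (its x), 8 mm thick (its y), 100 mm tall (its z), about 60 g; origin at the centre of its bottom edge. It starts upright in a groove of the rack and is alike both ways round; grip it across its thickness, from above, near the top
- rack: fixed low dark wooden block, 85 (x) x 70 (y) mm; origin at the centre of its underside. The groove for the card runs along its x, 70 mm long, 10 mm wide, its floor 12 mm and its rims 32 mm above the bench
- stand: fixed stand, black base plate 90 x 80 mm, thin brass post with a short brass slot on top; origin at the centre of the underside of the base. The top of its flared mouth is 102 mm above the bench
- slot (a point): middle of the slot's floor on the brass stand, 70 mm above the bench. The slot runs along x, 50 mm long, 10 mm wide (y) and 22 mm deep, with a flared mouth above that widens to 23 mm over a further 10 mm; both ends are open and the card overhangs them
- clip: loose spring clip, 65 g, upright: pivot pin (9 mm thick) along x, jaws below, two flat red handles above, 24 mm wide (x); origin at the pin's middle, z up. Parked, the handles lean apart: 52 mm over their tops (y), 43 mm above the pin; jaws hang 40 mm below it. Fully open: parallel, 28 mm outside, 12 to 48 mm above the pin. Starts nipping the fin, pin resting on its top
- park: fixed wooden base 80 x 70 mm with an upright aluminium fin, 30 mm long (x) and 6 mm thick (y), top edge 85.5 mm above the bench, on which the clip is parked (pin 90 mm above the bench, pin along x); origin at the centre of the underside
- jaw_left (a joint): opening angle of each lever of the clip (both move alike): 0 as parked on the fin (jaw tips 6 mm apart), 0.26 rad fully open on a stop (tips 26 mm apart, 38 mm below the pin). Squeezing the handles takes about 3 N at first and 8 N fully open; 15 to 25 N holds it firmly on the stop. Open, it lifts straight off the fin
- tip_left (a point): inner lower corner of the jaw on the clip's +y side; 40 mm below the pin when parked
- tip_right (a point): the same on the clip's -y side
- wheel: bystander: brass count wheel lying flat, 76 mm across, 5 mm thick, with a steel hub to 23 mm; origin under its centre
- hammer_tail: bystander: flat steel hammer tail with a hooked end, about 115 x 45 mm, 8 mm high; origin on its underside, mid length
- knob: bystander: maple door knob standing on its foot, 40 mm across, 40 mm high; origin under its centre
- jar: bystander: green glass jar with a brass cap, 64 mm across, 85 mm high; origin under its centre
- driver: bystander: screwdriver lying along y at the far side; origin under its middle
Not all that is in view belongs to the job. Leave any green or orange look-alike of the clip alone.

How it is judged:
By the outcome, as a careful person would: the job done as asked, in the order asked, and still so for the second after the job is handed in, while the arm keeps its last pose, push and grip.
It also fails if it takes over 64 s, if anything falls off the work surface, if the arm or the gripper's body presses on something with over 40 N, if the wrist force passes 120 N, or if a joint passes its speed limit or range.

## Working session

There is one attempt and no reset: what is moved stays moved. The work goes in short steps, Python scripts to look and compute and a tool call to move; the robot and the scene stay as the last step left them, time stands still between calls to the robot, and variables do not carry over. Pictures are saved under pics/ and viewed, at most 10 in all, crops included, and the job is handed in when it is done.

Besides the shell and the picture viewer there is one more tool, called after "Emit:" as name(argument=value, ...), one argument or row to a line, values as JSON. send_rows: Moves the arm, as the interface text tells. Its arguments: {"type":"object","properties":{"steps":{"type":"array"},"fingers":{"type":"number"},"squeeze":{"type":"number"}},"required":["steps"]}

```bash
mkdir -p pics; ls
cat > h.py <<'E'
import numpy as np, cv2
from bench import sense, snapshot, order, finder
def P(s):
    K=np.array(s["K"]);T=np.array(s["pose"]);R=T[:3,:3]@np.diag([1,-1,-1]);return K,R,T[:3,3]
def ray(s,uv):
    K,R,c=P(s);d=R@np.linalg.inv(K)@np.array([uv[0],uv[1],1.]);return c,d/np.linalg.norm(d)
def onz(s,uv,z):
    c,d=ray(s,uv);return c+d*(z-c[2])/d[2]
def proj(s,X):
    K,R,c=P(s);p=(np.atleast_2d(X)-c)@R@K.T;return p[:,:2]/p[:,2:]
def tri(a,ua,b,ub):
    A=np.zeros((3,3));B=np.zeros(3);L=[]
    for s,u in((a,ua),(b,ub)):
        c,d=ray(s,u);M=np.eye(3)-np.outer(d,d);A+=M;B+=M@c;L.append((c,M))
    X=np.linalg.solve(A,B);return X,max(np.linalg.norm(M@(X-c)) for c,M in L)
px=lambda at:np.array(at)*[512,384]
def save(s,n): cv2.imwrite(f"pics/{n}.png",s["img"][:,:,::-1])
E
python3 - <<'E'
from h import *
st=sense();print({k:np.round(v,2).tolist() for k,v in st.items()})
S={n:snapshot(n) for n in("top","side")}
im=np.hstack([S[n]["img"] for n in S]);cv2.imwrite("pics/a.png",cv2.resize(im,(800,300),interpolation=cv2.INTER_AREA)[:,:,::-1])
for n in S: save(S[n],n); print(n,S[n].keys(),np.round(S[n]["pose"],2).tolist(),np.round(S[n]["K"],1).tolist())
for l in "card rack stand slot clip park tip_left tip_right jar knob wheel hammer_tail driver".split():
    r={n:finder.pinpoint(l,n) for n in S}
    for n in S: print(l,n,[(px(q["at"]).round(1).tolist(),round(q["confidence"],2)) for q in r[n][:3]])
    if r["top"] and r["side"]: X,e=tri(S["top"],px(r["top"][0]["at"]),S["side"],px(r["side"][0]["at"]));print("   ",X.round(1),round(e,1))
E
```

```text
pics
{'time': 0.0, 'joint_pos': [69.99, 7.51, 85.33, -0.0, 87.26, -4.89], 'qd': [0.02, 0.02, -0.03, -0.0, -0.07, 0.01], 'joint_efforts': [-0.0, -56.94, -50.05, -0.0, 0.01, -0.0], 'tool_pos': [156.24, 578.72, 230.24], 'tcp_rot': [-179.89, -0.01, 164.89], 'ft_force': [0.12, -0.62, -0.51], 'wrist_torque': [0.02, 0.02, -0.05], 'grip_force': 0.0, 'finger_gap': 85.49}
top dict_keys(['img', 'K', 'pose']) [[0.01, 0.98, -0.18, 408.7], [-1.0, 0.01, -0.01, -40.92], [-0.0, 0.18, 0.98, 1068.05], [0.0, 0.0, 0.0, 1.0]] [[484.6, 0.0, 252.1], [0.0, 484.6, 198.8], [0.0, 0.0, 1.0]]
side dict_keys(['img', 'K', 'pose']) [[0.74, 0.42, -0.53, 27.13], [-0.67, 0.46, -0.58, -636.95], [-0.0, 0.78, 0.62, 717.08], [0.0, 0.0, 0.0, 1.0]] [[384.1, 0.0, 250.2], [0.0, 384.1, 193.1], [0.0, 0.0, 1.0]]
card top [([135.4, 233.3], 0.77), ([124.2, 159.9], 0.25)]
card side [([186.9, 181.2], 0.86), ([277.4, 171.5], 0.5)]
    [526.6 219.9  -8.9] 7.1
rack top [([138.9, 232.9], 0.93)]
rack side [([267.7, 246.6], 0.7), ([185.1, 183.9], 0.64)]
    [ 636.1  156.1 -282. ] 150.3
stand top [([234.6, 208.1], 0.9)]
stand side [([243.1,
[... 703 characters left out ...]
op [([394.1, 269.4], 0.76), ([344.7, 260.6], 0.66), ([332.7, 319.8], 0.59)]
tip_right side [([243.4, 183.4], 0.73), ([272.3, 260.4], 0.67), ([307.0, 307.4], 0.64)]
    [ 411.3 -240.6  308.8] 30.7
jar top [([353.4, 177.2], 0.61)]
jar side [([329.9, 237.9], 0.58)]
    [ 648.5 -259.1   14.1] 1.8
knob top [([191.9, 297.7], 0.59)]
knob side [([170.5, 219.3], 0.6)]
    [385.7  88.9   4.5] 4.3
wheel top [([266.3, 299.4], 0.89)]
wheel side [([202.5, 245.4], 0.84)]
    [382.4 -69.1  26.6] 1.4
hammer_tail top [([123.7, 158.8], 0.73)]
hammer_tail side [([219.7, 151.0], 0.57)]
    [687.9 249.5  20.4] 4.7
driver top [([210.6, 123.7], 0.88)]
driver side [([277.9, 171.0], 0.77)]
    [780.5  61.6  -8.1] 2.9
```

View pics/top.png

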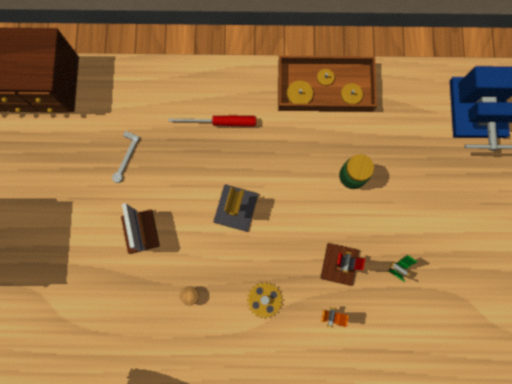

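View pics/side.png

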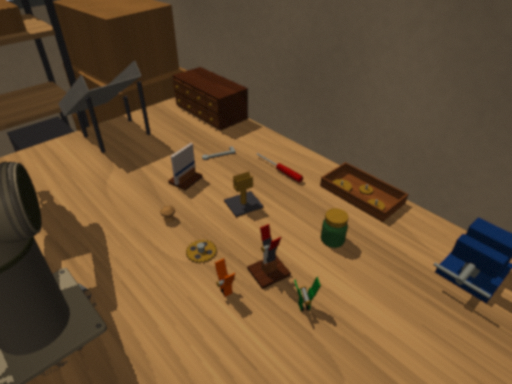

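Top picture: card in rack near (130,230), stand (236,208), red clip on park (345,263), orange clip (335,318) and green clip (403,267) are look-alikes. Side agrees: red clip (269,245), card (183,162), stand (243,190).

Run:
```python
from h import *
from scipy.spatial.transform import Rotation as Ro
w=snapshot("wrist");st=sense()
R=Ro.from_euler('xyz',st["tcp_rot"],degrees=True).as_matrix();T=np.array(w["pose"])
print("cam in tool",(R.T@(T[:3,3]-st["tool_pos"])).round(1),"\n",(R.T@T[:3,:3]).round(3));print(np.round(w["K"],1).tolist())
s=snapshot("top")
for l,z in(("rack",20),("card",80),("stand",3),("park",5),("clip",100)):
    for r in finder.trace(l,"top")[:3]:
        c=cv2.findContours(r["mask"].astype(np.uint8),cv2.RETR_EXTERNAL,cv2.CHAIN_APPROX_NONE)[0]
        c=max(c,key=len)[:,0,:]
        g=np.array([onz(s,p,z)[:2] for p in c],np.float32)
        print(l,round(r["confidence"],2),np.round(cv2.minAreaRect(g)[0]),np.round(cv2.minAreaRect(g)[1]),round(cv2.minAreaRect(g)[2],1))
```

```text
cam in tool [  79.5   -1.1 -141.7] 
 [[ 0.001  0.952  0.307]
 [ 1.    -0.002  0.001]
 [ 0.001  0.307 -0.952]]
[[308.2, 0.0, 254.3], [0.0, 308.2, 193.3], [0.0, 0.0, 1.0]]
rack 0.59 [528. 189.] [86. 37.] 14.7
card 0.8 [526. 208.] [99. 27.] 12.0
stand 0.84 [581.   1.] [83. 91.] 74.5
stand 0.28 [388.  97.] [38. 37.] 1.9
stand 0.17 [ 463. -254.] [39. 59.] 0.8
park 0.58 [ 460. -228.] [74. 83.] 77.6
park 0.47 [388.  96.] [38. 37.] 1.9
clip 0.89 [ 459. -235.] [37. 54.] 0.8
clip 0.67 [ 349. -200.] [53. 38.] 61.2
clip 0.63 [ 453. -334.] [39. 51.] 59.8
```

Emit:
send_rows(
  steps=[
    [[12.3,-12.45,0],[0,0,0.49]],
    [[12.3,-12.45,0],[0,0,0.49]],
    [[12.3,-12.45,0],[0,0,0.49]],
    [[12.3,-12.45,0],[0,0,0.49]],
    [[12.3,-12.45,0],[0,0,0.49]],
    [[12.3,-12.45,0],[0,0,0.49]],
    [[12.3,-12.45,0],[0,0,0.49]],
    [[12.3,-12.45,0],[0,0,0.49]],
    [[12.3,-12.45,0],[0,0,0.49]],
    [[12.3,-12.45,0],[0,0,0.49]],
  ],
)

```text
time: 3.0
tool_pos: [526.8, 203.7, 231.1]
tcp_rot: [-180.0, -0.0, -167.2]
ft_force: [-1.3, -0.3, -0.2]
finger_gap: 85.4
grip_force: 0.0
```

Run:
```python
from h import *
w=snapshot("wrist");st=sense();save(w,"w1");np.savez("w1.npz",**w)
print(st["time"],np.round(st["tool_pos"],1),np.round(st["tcp_rot"],1))
for l,z in(("card",112),("rack",32)):
    for r in finder.trace(l,"wrist")[:2]:
        c=max(cv2.findContours(r["mask"].astype(np.uint8),cv2.RETR_EXTERNAL,cv2.CHAIN_APPROX_NONE)[0],key=len)
        q=cv2.approxPolyDP(c,3,True)[:,0,:]
        print(l,round(r["confidence"],2),[(p.tolist(),onz(w,p,z)[:2].round(0).tolist()) for p in q])
```

```text
3.05 [525.8 205.  231.1] [ 180.    -0.  -167.2]
card 0.87 [([259, 126], [473.0, 195.0]), ([261, 231], [565.0, 218.0]), ([267, 234], [567.0, 224.0]), ([268, 136], [479.0, 204.0]), ([265, 128], [473.0, 200.0])]
rack 0.65 [([257, 127], [482.0, 196.0]), ([232, 129], [490.0, 170.0]), ([236, 197], [565.0, 190.0]), ([259, 195], [557.0, 215.0])]
rack 0.25 [([287, 249], [617.0, 265.0]), ([277, 252], [624.0, 254.0]), ([273, 265], [643.0, 253.0]), ([239, 305], [711.0, 224.0]), ([240, 313], [723.0, 228.0]), ([259, 320], [728.0, 255.0]), ([260, 313], [717.0, 254.0]), ([250, 305], [708.0, 238.0]), ([277, 271], [650.0, 260.0]), ([293, 260], [631.0, 276.0])]
```

View pics/w1.png

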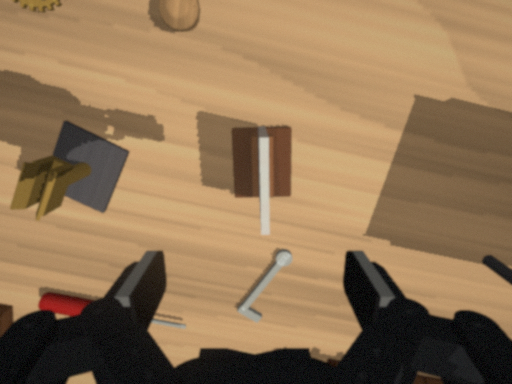

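The wrist view shows the card's white top edge running from (263,137) to (266,234), rack brown around (262,160); the stand slot at (48,183), hammer tail below.

Run:
```python
from h import *
w=dict(np.load("w1.npz"));im=w["img"].astype(int)
g=im.min(2);
m=(g>150);m[:, :240]=0;m[:,290:]=0;m[:120]=0;m[245:]=0
n,l,s,c=cv2.connectedComponentsWithStats(m.astype(np.uint8));k=1+np.argmax(s[1:,4]);m=l==k;print(s[k])
r,cc=np.nonzero(m)
pts=[]
for row in range(142,231,4):
    a=np.nonzero(m[row])[0];pts.append((a.mean(),row))
G=np.array([onz(w,p,112)[:2] for p in pts]);d=np.polyfit(G[:,0],G[:,1],1);print("yaw",np.degrees(np.arctan(d[0])))
for row in(r.min()-.5,r.max()+.5):
    col=np.polyval(np.polyfit([p[1] for p in pts],[p[0] for p in pts],1),row);print(row,col,onz(w,(col,row),112).round(1))
print([len(np.nonzero(m[r])[0]) for r in range(130,236,6)]); print(g[128:142,264],g[228:240,266])
```

```text
[260 138  10  97 856]
yaw 14.245878609049653
137.5 263.6664402173913 [481.1 200.6 112. ]
234.5 265.1161684782609 [567.9 222.6 112. ]
[0, 0, 9, 9, 9, 9, 9, 9, 9, 9, 9, 8, 8, 9, 9, 9, 9, 9]
[ 83  83  85  87  87  83  88  88 110 145 174 186 189 187] [188 188 185 186 187 180 163 139 118 113 113 112]
```

Emit:
send_rows(
  steps=[
    [[-0.03,0.195,-1],[0,0,0.025]],
    [[-0.03,0.195,-2.5],[0,0,0.025]],
    [[-0.03,0.195,-4],[0,0,0.025]],
    [[-0.03,0.195,-5.1],[0,0,0.025]],
    [[-0.03,0.195,-5.1],[0,0,0.025]],
    [[-0.03,0.195,-5.1],[0,0,0.025]],
    [[-0.03,0.195,-5.1],[0,0,0.025]],
  ],
)

```text
time: 4.03
tool_pos: [526.0, 212.4, 80.8]
tcp_rot: [180.0, 0.2, -165.6]
ft_force: [0.2, 0.5, 0.8]
finger_gap: 85.4
grip_force: 0.0
```

Emit:
send_rows(
  steps=[
    [[0,0,0],[0,0,0]],
    [[0,0,0],[0,0,0]],
    [[0,0,0],[0,0,0]],
    [[0,0,0],[0,0,0]],
    [[0,0,0],[0,0,0]],
    [[0,0,0],[0,0,0]],
    [[0,0,0],[0,0,0]],
    [[0,0,0],[0,0,0]],
  ],
  fingers=1,
  squeeze=35,
)

```text
time: 5.03
tool_pos: [524.6, 211.6, 78.3]
tcp_rot: [-180.0, 0.0, -165.6]
ft_force: [1.0, 0.3, -0.3]
finger_gap: 7.7
grip_force: 35.4
```

Emit:
send_rows(
  steps=[
    [[0,0,1.5],[0,0,0]],
    [[0,0,3],[0,0,0]],
    [[0.5,-0.5,4.2],[0,0,-0.1]],
    [[4.85,-7.85,4.2],[0,0,-0.52]],
    [[4.85,-7.85,4.2],[0,0,-0.52]],
    [[4.85,-7.85,4.2],[0,0,-0.52]],
    [[4.85,-7.85,4.2],[0,0,-0.52]],
    [[4.85,-7.85,4.2],[0,0,-0.52]],
    [[4.85,-7.85,4.2],[0,0,-0.52]],
    [[4.85,-7.85,4.2],[0,0,-0.52]],
  ],
)

```text
time: 6.28
tool_pos: [669.6, -22.4, 204.2]
tcp_rot: [180.0, -0.0, 164.7]
ft_force: [-0.2, -0.3, -0.3]
finger_gap: 7.2
grip_force: 35.1
```

Run:
```python
from h import *
w=snapshot("wrist");st=sense();save(w,"w2");np.savez("w2.npz",**w)
print(st["time"],np.round(st["tool_pos"],1),np.round(st["tcp_rot"],1),st["finger_gap"],np.round(st["ft_force"],1))
for q in finder.pinpoint("slot","wrist")[:2]: print("slot",q["confidence"],px(q["at"]),onz(w,px(q["at"]),70).round(1))
for q in finder.pinpoint("stand","wrist")[:2]: print("stand",q["confidence"],px(q["at"]),onz(w,px(q["at"]),0).round(1))
for q in finder.pinpoint("card","wrist")[:2]: print("card",q["confidence"],px(q["at"]))
```

```text
6.325 [669.6 -22.3 204.4] [180.   -0.  164.7] 7.782415701711202 [ 0.2 -0.5 -0.8]
slot 0.86 [257.28    76.1088] [579.5   3.4  70. ]
stand 0.93 [257.024   77.2992] [577.2   4.4   0. ]
stand 0.5 [253.0816 210.2016] [720.3 -39.1   0. ]
card 0.86 [251.0848 210.8928]
```

View pics/w2.png

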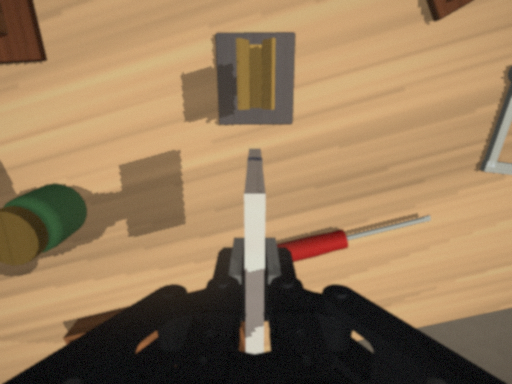

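The stand's slot is at (256,75) with mouth edges near columns 237 and 275, base (216..294, 32..124); the held card's near end runs (255,150) at the bottom to (255,193) at the top, its far end at (256,353).

```bash
python3 - <<'E'
from h import *
w=dict(np.load("w2.npz"));im=w["img"]
hsv=cv2.cvtColor(im,cv2.COLOR_RGB2HSV).astype(int)
roi=np.zeros((384,512),bool);roi[22:140,205:305]=1
base=roi&(hsv[...,1]<75)&(hsv[...,2]<125);
brass=roi.copy();brass[:, :228]=0;brass[:,284:]=0;brass[:34]=0;brass[118:]=0
brass&=(hsv[...,1]>110)
def quad(m,z,nm):
    c=max(cv2.findContours(m.astype(np.uint8),cv2.RETR_EXTERNAL,cv2.CHAIN_APPROX_NONE)[0],key=len)[:,0,:]
    h=cv2.convexHull(c)[:,0,:]
    g=np.array([onz(w,p,z)[:2] for p in h],np.float32);r=cv2.minAreaRect(g);print(nm,np.round(r[0],1),np.round(r[1],1),round(r[2],1),"px",c.min(0),c.max(0))
for z in(4,6,8): quad(base|brass,z,f"base z{z}")
quad(brass,102,"brass z102")
# column edges of the mouth at several rows
for row in range(44,108,8):
    a=np.nonzero(brass[row])[0];b=np.nonzero(base[row]|brass[row])[0]
    print(row,a.min(),a.max(),b.min(),b.max(),onz(w,((a.min()+a.max())/2,row),102).round(1)[:2])
for p in((255,193),(256.5,353)):print("card top",onz(w,p,238).round(1))
print(im[186:200,255].min(1),im[346:358,257].min(1))
for row in(200,215,340,348):
    x=im[row,235:280].min(1).astype(int);a=235+np.nonzero(x>130)[0];print(row,a.min(),a.max())
E
python3 -c "
import cv2;i=cv2.imread('pics/w2.png')[20:135,200:312];cv2.imwrite('pics/w2c.png',cv2.resize(i,None,fx=5,fy=5,interpolation=cv2.INTER_CUBIC))"
```

```text
base z4 [579.2   1.5] [79.2 87.9] 74.8 px [216  33] [294 123]
base z6 [579.3   1.4] [78.7 87.4] 74.8 px [216  33] [294 123]
base z8 [579.4   1.4] [78.3 86.9] 74.8 px [216  33] [294 123]
brass z102 [579.7   1.7] [28.1 49.1] 74.9 px [236  38] [275 109]
44 237 275 216 293 [559.9   7.5]
52 237 274 216 293 [564.9   5.7]
60 237 274 217 293 [570.    4.3]
68 237 274 217 293 [575.3   2.9]
76 237 274 218 292 [580.6   1.5]
84 237 274 218 292 [586.   0.]
92 237 274 218 292 [591.5  -1.5]
100 238 274 219 292 [597.1  -2.6]
card top [626.1 -11.5 238. ]
card top [697.9 -30.3 238. ]
[ 99 102 101 102 101 102 112 149 182 195 198 200 200 199] [196 196 195 193 194 191 172 131  75  34   7  17]
200 243 265
215 243 265
340 245 264
348 246 264
```

View pics/w2c.png

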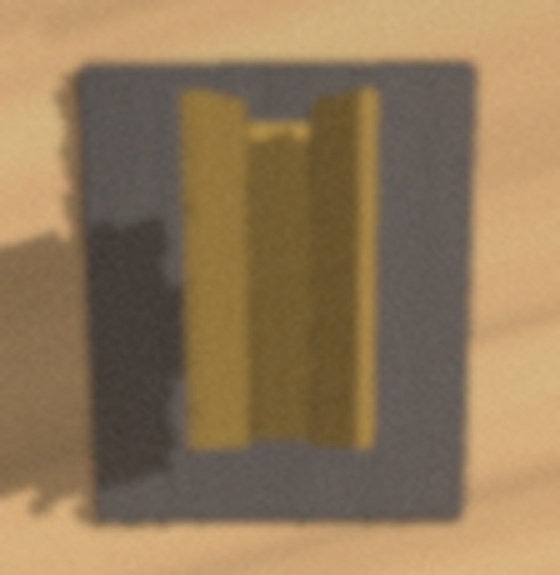

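Run:
```python
from h import *
w=dict(np.load("w2.npz"));im=w["img"].astype(int)
t=np.array([669.6,-22.35]);a=np.radians(164.7);X=np.array([np.cos(a),np.sin(a)]);Y=np.array([np.sin(a),-np.cos(a)])
for row in(152,156,162,170,180,186):
    x=im[row,238:274];d=x[:,0]-x[:,2] # wood is warm, card grey
    c=238+np.nonzero(d<35)[0];print(row,c.min(),c.max())
print(im[144:156,255].tolist())
def f(n,p,z): g=onz(w,p,z)[:2]-t;print(n,"tool x,y:",(g@X).round(2),(g@Y).round(2))
f("card top",(254,193.3),238);f("card bottom",(254.8,149.5),138)
f("slot",(255.6,75),102);f("slot near",(255.6,38),102);f("slot far",(255.6,109.5),102)
```

```text
152 250 259
156 249 260
162 248 261
170 248 261
180 247 262
186 246 263
[[216, 181, 129], [215, 182, 130], [213, 180, 129], [203, 174, 126], [175, 149, 113], [141, 121, 101], [124, 111, 100], [118, 105, 95], [118, 107, 96], [120, 109, 98], [120, 109, 99], [114, 104, 95]]
card top tool x,y: 44.68 -1.36
card bottom tool x,y: 43.65 -0.98
slot tool x,y: 92.84 -0.43
slot near tool x,y: 117.59 -0.49
slot far tool x,y: 68.18 -0.37
```

Emit:
send_rows(
  steps=[
    [[-1.5,0.42,0],[0,0,0]],
    [[-3.0,0.843,0],[0,0,0]],
    [[-3.0,0.843,-0.3],[0,0,0]],
    [[-3.0,0.843,-0.6],[0,0,0]],
    [[-3.0,0.843,-0.9],[0,0,0]],
    [[-3.0,0.843,-1.2],[0,0,0]],
    [[-3.0,0.843,-1.4],[0,0,0]],
    [[-3.0,0.843,-1.6],[0,0,0]],
    [[-3.0,0.843,-1.6],[0,0,0]],
  ],
)

```text
time: 7.6
tool_pos: [580.1, 1.7, 155.8]
tcp_rot: [180.0, -0.0, 164.6]
ft_force: [1.2, 2.0, -0.5]
finger_gap: 7.5
grip_force: 34.9
```

Emit:
send_rows(
  steps=[
    [[0,0,-0.2],[0,0,0]],
    [[0,0,-0.4],[0,0,0]],
    [[0,0,-0.55],[0,0,0]],
    [[0,0,-0.62],[0,0,0]],
    [[0,0,-0.62],[0,0,0]],
    [[0,0,-0.62],[0,0,0]],
  ],
)

```text
time: 8.35
tool_pos: [579.9, 1.7, 137.3]
tcp_rot: [180.0, -0.0, 164.6]
ft_force: [2.5, 4.1, -3.7]
finger_gap: 7.2
grip_force: 34.7
```

Emit:
send_rows(
  steps=[
    [[0.003,0.013,-0.05],[0,0,0]],
    [[0.003,0.013,-0.07],[0,0,0]],
    [[0.003,0.013,-0.07],[0,0,0]],
  ],
)

```text
time: 8.72
tool_pos: [580.3, 1.8, 136.3]
tcp_rot: [180.0, 0.0, 164.6]
ft_force: [0.2, 4.3, 4.9]
finger_gap: 7.5
grip_force: 35.9
```

Emit:
send_rows(
  steps=[
    [[0,0,0],[0,0,0]],
    [[0,0,0],[0,0,0]],
    [[0,0,0],[0,0,0]],
    [[0,0,0],[0,0,0]],
    [[0,0,0],[0,0,0]],
    [[0,0,1],[0,0,0]],
    [[0,0,3],[0,0,0]],
    [[0,0,4.0],[0,0,0]],
    [[0,0,4.0],[0,0,0]],
  ],
  fingers=0,
)

```text
time: 9.85
tool_pos: [582.0, 1.6, 259.6]
tcp_rot: [179.9, 0.4, 164.6]
ft_force: [-0.2, -0.7, -1.1]
finger_gap: 85.3
grip_force: 0.0
```

Run:
```python
from h import *
w=snapshot("wrist");st=sense();save(w,"w3");np.savez("w3.npz",**w)
print(st["time"],np.round(st["tool_pos"],1),np.round(st["tcp_rot"],1),st["finger_gap"],np.round(st["ft_force"],1))
t=np.array(st["tool_pos"])[:2];a=np.radians(st["tcp_rot"][2]);X=np.array([np.cos(a),np.sin(a)]);Y=np.array([np.sin(a),-np.cos(a)])
g=w["img"].astype(int).min(2);m=(g>150)
n,l,s,c=cv2.connectedComponentsWithStats(m.astype(np.uint8));k=[i for i in range(1,n) if s[i,4]>100]
for i in k: print(s[i],c[i].round(1))
for r in finder.trace("card","wrist")[:1]: print(r["confidence"],px(r["box"][:2]),px(r["box"][2:]))
s=snapshot("side");cr=s["img"][130:230,195:295];cv2.imwrite("pics/m.png",np.hstack([cv2.resize(cr,(384,384),interpolation=cv2.INTER_CUBIC),w["img"][:,64:448]])[:,:,::-1])
```

```text
9.9 [580.9   1.7 257.1] [180.    0.2 164.6] 85.30641307401147 [-0.7 -0.1 -1. ]
[ 249  141   11  107 1065] [253.6 193.8]
[458 141  19  41 244] [467.5 154.5]
0.77 [246.8864 127.488 ] [ 16.1792 122.1888]
```

View pics/m.png

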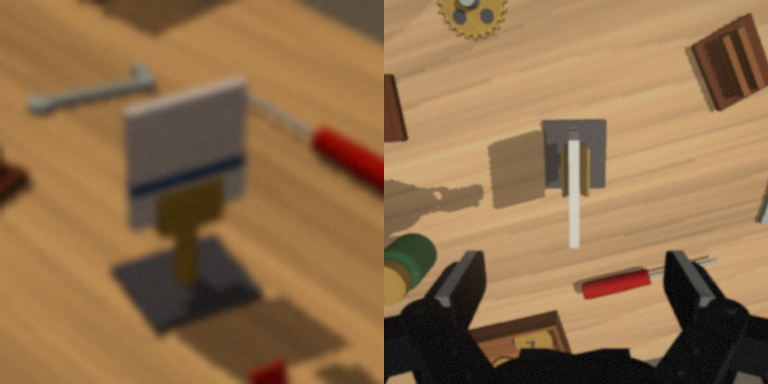

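Left half: card standing upright in the brass slot with the stripe just above the mouth. Right half: its top edge at about column 254, rows 141–248, centred over the stand.

Run:
```python
from h import *
w=dict(np.load("w3.npz"))
a=np.radians(164.7);X=np.array([np.cos(a),np.sin(a)]);Y=np.array([np.sin(a),-np.cos(a)]);t=np.array([580.9,1.7])
m=w["img"].astype(int).min(2)>150;m[:, :245]=0;m[:,265:]=0
p=[(np.nonzero(m[r])[0].mean(),r) for r in range(146,244,6)];q=np.polyfit([x[1] for x in p],[x[0] for x in p],1)
for z in(170,172,174):
    A,B=[onz(w,(np.polyval(q,r),r),z)[:2] for r in(140.5,248)]
    print(z,np.linalg.norm(A-B).round(1),((A+B)/2).round(1),np.degrees(np.arctan2(*(A-B)[::-1])).round(2),((A+B)/2-t)@X,((A+B)/2-t)@Y)
s=snapshot("top");
for q in finder.pinpoint("clip","top")[:4]: print("clip",round(q["confidence"],2),px(q["at"]),onz(s,px(q["at"]),90).round(0))
```

```text
170 89.8 [5.807e+02 3.000e-01] 164.77 -0.21257498463575017 -1.4095154540054666
172 89.0 [5.801e+02 5.000e-01] 164.77 0.47691251239700083 -1.4049896812590297
174 88.2 [579.4   0.7] 164.77 1.1664000094298619 -1.4004639085126211
clip 0.93 [346.4192 263.0016] [ 456. -226.   90.]
clip 0.85 [398.7968 267.3024] [ 449. -331.   90.]
clip 0.81 [332.4928 313.6128] [ 357. -197.   90.]
clip 0.43 [352.     176.9856] [ 633. -242.   90.]
```

Emit:
send_rows(
  steps=[
    [[-4.17,-7.67,0],[0,0,0.05]],
    [[-4.17,-7.67,0],[0,0,0.05]],
    [[-4.17,-7.67,0],[0,0,0.05]],
    [[-4.17,-7.67,0],[0,0,0.05]],
    [[-4.17,-7.67,0],[0,0,0.05]],
    [[-4.17,-7.67,0],[0,0,0.05]],
    [[-4.17,-7.67,0],[0,0,0.05]],
  ],
)

```text
time: 10.98
tool_pos: [455.5, -227.1, 255.1]
tcp_rot: [180.0, -0.0, 167.5]
ft_force: [0.6, 0.3, 0.5]
finger_gap: 85.5
grip_force: 0.0
```

Run:
```python
from h import *
w=snapshot("wrist");st=sense();save(w,"w4");np.savez("w4.npz",**w)
print(st["time"],np.round(st["tool_pos"],1),np.round(st["tcp_rot"],1),st["finger_gap"],np.round(st["ft_force"],1))
for l,z in(("clip",90),("park",0),("tip_left",50),("tip_right",50)):
  for q in finder.pinpoint(l,"wrist")[:2]: print(l,round(q["confidence"],2),px(q["at"]).round(1),onz(w,px(q["at"]),z).round(1))
c=finder.find_in("park","wrist");print([px(r["box"][:2]).tolist()+px(r["box"][2:]).tolist() for r in c[:2]])
u=proj(w,[455,-228,90])[0].astype(int);print(u)
x0,y0=max(0,u[0]-80),max(0,u[1]-70);print(x0,y0)
cv2.imwrite("pics/w4c.png",cv2.resize(w["img"][y0:y0+120,x0:x0+160],None,fx=5,fy=5,interpolation=cv2.INTER_CUBIC)[:,:,::-1])
```

```text
11.025 [ 455.7 -226.9  255.2] [180.   -0.  167.6] 85.48705269632153 [-0.4 -0.4 -0.3]
clip 0.91 [160.8 178.9] [ 438.3 -323.    90. ]
clip 0.68 [258.8 177.6] [ 458.6 -224.1   90. ]
park 0.56 [255.8 160.3] [ 458.6 -226.9    0. ]
tip_left 0.82 [258.3 165.6] [ 455.1 -223.4   50. ]
tip_left 0.64 [256.9  65.9] [ 351.  -202.4   50. ]
tip_right 0.71 [251.6  68.5] [ 352.2 -208.4   50. ]
tip_right 0.63 [164.8 174. ] [ 441.6 -331.3   50. ]
[[228.8128, 128.7168, 56.1152, 62.7072]]
[254 175]
174 105
```

View pics/w4c.png

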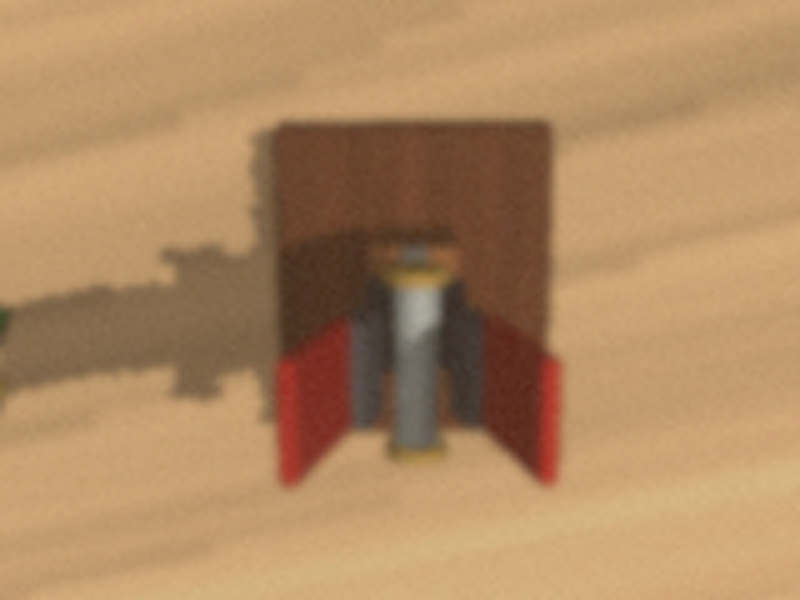

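The crop shows the red clip squarely aligned with the tool: handle tops at full-image columns 229.6 and 286.4, rows 176–202; pin at column 257.8, rows 160–196; park base beneath.

Run:
```python
from h import *
w=dict(np.load("w4.npz"));f=lambda c,r:(c/5+174-.4,r/5+105-.4)
a=np.radians(167.6);X=np.array([np.cos(a),np.sin(a)]);Y=np.array([np.sin(a),-np.cos(a)]);t=np.array([455.7,-226.9])
def F(n,p,z): g=onz(w,p,z)[:2]-t;print(n,z,"x %.1f y %.1f"%(g@X,g@Y))
for n,c,r,z in(("LT",279,357,133),("LB",281,485,133),("RT",561,357,133),("RB",555,485,133),("pin near",419,275,94),("pin far",418,460,94),("base TL",278,122,12),("base TR",551,122,12),("base TL",278,122,20)): F(n,f(c,r),z)
```

```text
LT 133 x 10.7 y -23.3
LB 133 x -13.3 y -23.5
RT 133 x 10.7 y 26.5
RB 133 x -13.3 y 26.2
pin near 94 x 17.4 y 1.8
pin far 94 x -21.5 y 1.7
base TL 12 x 38.7 y -32.2
base TR 12 x 38.7 y 34.9
base TL 20 x 39.5 y -31.5
```

Emit:
send_rows(
  steps=[
    [[0.06,0.083,0],[0,0,0]],
    [[0.06,0.083,-1.5],[0,0,0]],
    [[0.06,0.083,-3],[0,0,0]],
    [[0.06,0.083,-4],[0,0,0]],
    [[0.06,0.083,-4.7],[0,0,0]],
    [[0.06,0.083,-5.05],[0,0,0]],
    [[0.06,0.083,-5.05],[0,0,0]],
    [[0.06,0.083,-5.05],[0,0,0]],
  ],
)

```text
time: 12.28
tool_pos: [457.6, -226.2, 105.3]
tcp_rot: [-180.0, 0.1, 167.5]
ft_force: [1.3, -0.0, 0.2]
finger_gap: 85.8
grip_force: 0.0
```

Emit:
send_rows(
  steps=[
    [[0,0,0],[0,0,0]],
    [[0,0,0],[0,0,0]],
    [[0,0,0],[0,0,0]],
    [[0,0,0],[0,0,0]],
    [[0,0,0],[0,0,0]],
    [[0,0,0],[0,0,0]],
    [[0,0,0],[0,0,0]],
    [[0,0,0],[0,0,0]],
  ],
  fingers=1,
  squeeze=22,
)

```text
time: 13.28
tool_pos: [458.1, -226.5, 106.1]
tcp_rot: [-179.9, 0.2, 167.5]
ft_force: [-0.6, 1.8, 9.9]
finger_gap: 27.1
grip_force: 22.1
```

Emit:
send_rows(
  steps=[
    [[0,0,0.2],[0,0,0]],
    [[0,0,0.5],[0,0,0]],
    [[0,0,0.9],[0,0,0]],
    [[0,0,1.4],[0,0,0]],
    [[0,0,2.2],[0,0,0]],
    [[0,0,3.2],[0,0,0]],
    [[0,0,4.2],[0,0,0]],
    [[0,0,4.8],[0,0,0]],
    [[0,0,4.8],[0,0,0]],
    [[0,0,4.8],[0,0,0]],
  ],
)

```text
time: 14.52
tool_pos: [456.3, -225.5, 246.8]
tcp_rot: [180.0, -0.1, 167.5]
ft_force: [-0.2, 0.5, -1.5]
finger_gap: 27.1
grip_force: 22.2
```

Emit:
send_rows(
  steps=[
    [[7.1,6.76,0],[0,0,-0.05]],
    [[7.1,6.76,0],[0,0,-0.05]],
    [[7.1,6.76,0],[0,0,-0.05]],
    [[7.1,6.76,0],[0,0,-0.05]],
    [[7.1,6.76,0],[0,0,-0.05]],
    [[7.1,6.76,0],[0,0,-0.05]],
    [[7.1,6.76,0],[0,0,-0.05]],
    [[7.1,6.76,0],[0,0,-0.05]],
  ],
)

```text
time: 15.52
tool_pos: [669.1, -24.0, 247.7]
tcp_rot: [-180.0, -0.0, 164.5]
ft_force: [0.2, 0.3, -0.2]
finger_gap: 27.7
grip_force: 22.2
```

Run:
```python
from h import *
w=snapshot("wrist");st=sense();save(w,"w5");np.savez("w5.npz",**w)
print(st["time"],np.round(st["tool_pos"],1),np.round(st["tcp_rot"],1),st["finger_gap"],np.round(st["ft_force"],1))
for l in("tip_left","tip_right","clip"):
  for q in finder.pinpoint(l,"wrist")[:2]: print(l,round(q["confidence"],2),px(q["at"]).round(1))
s=snapshot("side");u=proj(s,[670,-23,240])[0].astype(int);print(u)
cv2.imwrite("pics/s5.png",cv2.resize(s["img"][max(0,u[1]-60):u[1]+60,u[0]-60:u[0]+60],(384,384),interpolation=cv2.INTER_CUBIC)[:,:,::-1])
cv2.imwrite("pics/m5.png",np.hstack([w["img"][:,56:456],cv2.cvtColor(cv2.imread("pics/s5.png"),cv2.COLOR_BGR2RGB)])[:,:,::-1])
```

```text
15.575 [669.2 -24.1 248. ] [-180.    -0.   164.5] 27.32597541845942 [ 0.7 -0.4  0.7]
tip_left 0.96 [276.3 213.6]
tip_right 0.97 [232.3 214.5]
clip 0.97 [256.9 239.8]
clip 0.28 [36.7 29. ]
[274 123]
```

View pics/m5.png

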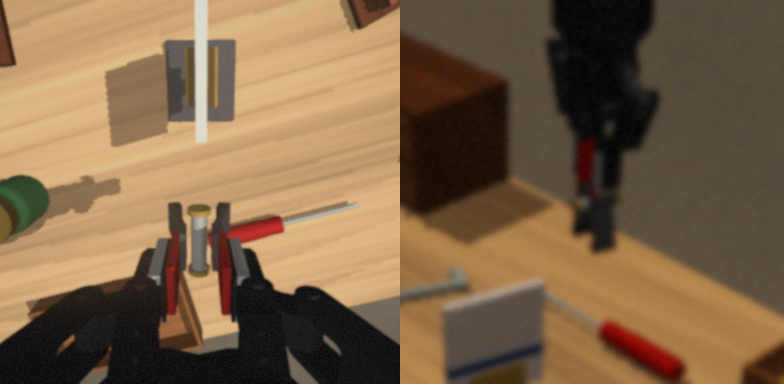

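Left: clip held open (pin at full-image column 256, rows 208–275; jaws at columns ~233 and ~279), card edge ahead at column 257 ending at row 142. Right: side view shows the clip hanging in the gripper well clear of the card.

```bash
python3 -c "
import cv2;i=cv2.imread('pics/w5.png')[130:330,190:322];cv2.imwrite('pics/w5c.png',cv2.resize(i,None,fx=3,fy=3,interpolation=cv2.INTER_CUBIC))"
```

```text
(no output)
```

View pics/w5c.png

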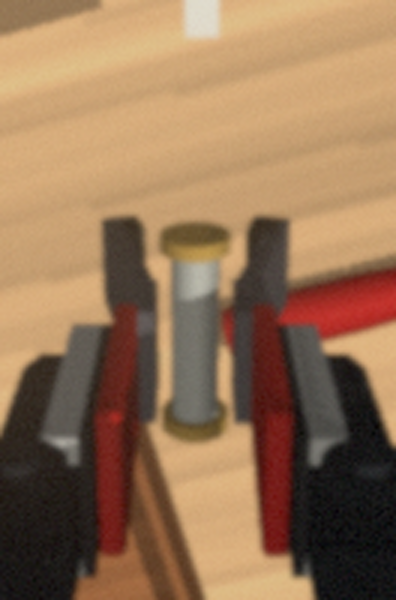

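The crop shows jaw lower inner corners at full-image (236,203) and (274,203), pin caps at (255.3,210) and (254.3,270), card end at (257.5,142.5); tip spread of 38 px confirms ~26 mm, fully open.

Run:
```python
from h import *
w=dict(np.load("w5.npz"))
a=np.radians(164.5);X=np.array([np.cos(a),np.sin(a)]);Y=np.array([np.sin(a),-np.cos(a)]);t=np.array([669.2,-24.1])
def F(n,p,z): g=onz(w,p,z)[:2]-t;print(n,z,"x %.1f y %.1f"%(g@X,g@Y))
F("tipL",(236,203),196);F("tipR",(274,203),196);F("pin near",(255,206),234);F("pin far",(254,274.5),234)
m=w["img"].astype(int).min(2)>150
for r in(20,60,100,136):
    c=np.nonzero(m[r,245:270])[0]+245;F(f"card row {r} {c.min()} {c.max()}",(c.mean(),r),170)
F("card end",(257.2,142.5),170)
```

```text
tipL 196 x 10.4 y -13.3
tipR 196 x 10.5 y 12.0
pin near 234 x 22.3 y -0.8
pin far 234 x -19.9 y -1.2
card row 20 250 263 170 x 124.2 y -0.0
card row 60 251 262 170 x 100.8 y 0.1
card row 100 252 262 170 x 75.7 y 0.5
card row 136 251 263 170 x 51.4 y 0.6
card end 170 x 46.8 y 0.8
```

Emit:
send_rows(
  steps=[
    [[-1.5,0.43,0],[0,0,0.005]],
    [[-2.963,0.847,0],[0,0,0.005]],
    [[-2.963,0.847,0],[0,0,0.005]],
    [[-2.963,0.847,-0.3],[0,0,0.005]],
    [[-2.963,0.847,-0.5],[0,0,0.005]],
    [[-2.963,0.847,-0.5],[0,0,0.005]],
    [[-2.963,0.847,-0.5],[0,0,0.005]],
    [[-2.963,0.847,-0.5],[0,0,0.005]],
  ],
)

```text
time: 16.77
tool_pos: [581.3, 2.3, 233.3]
tcp_rot: [180.0, 0.0, 164.9]
ft_force: [0.2, -0.5, -1.0]
finger_gap: 27.3
grip_force: 22.2
```

Run:
```python
from h import *
w=snapshot("wrist");st=sense();save(w,"w6");np.savez("w6.npz",**w)
T=np.array(st["tool_pos"]);print(st["time"],T.round(1),np.round(st["tcp_rot"],2),st["finger_gap"],np.round(st["ft_force"],1))
a=np.radians(st["tcp_rot"][2]);X=np.array([np.cos(a),np.sin(a)]);Y=np.array([np.sin(a),-np.cos(a)])
im=w["img"].astype(int);g=im.min(2);
def F(n,p,z): q=onz(w,p,z)[:2]-T[:2];print(n,"x %.1f y %.1f"%(q@X,q@Y))
for r in range(120,224,8):
    c=np.nonzero(g[r,235:280]>150)[0]+235
    d=np.nonzero(im[r,225:290].max(1)<85)[0]+225
    if len(c): F(f"row {r} card {c.min()}-{c.max()} n{len(c)} dark {d.min() if len(d) else 0} {d[d<255].max() if (d<255).any() else 0} {d[d>255].min() if (d>255).any() else 0} {d.max() if len(d) else 0}",((c.min()+c.max())/2,r),170)
for l in("tip_left","tip_right"):
  for q in finder.pinpoint(l,"wrist")[:1]: print(l,round(q["confidence"],2),px(q["at"]).round(1))
```

```text
16.825 [581.2   2.3 233.3] [1.8000e+02 2.0000e-02 1.6489e+02] 27.270812662602324 [-0.  -0.4 -1.7]
row 152 card 249-259 n11 dark 225 235 0 235 x 42.4 y -1.5
row 160 card 249-259 n11 dark 225 237 0 237 x 36.9 y -1.5
row 168 card 249-259 n11 dark 225 238 0 238 x 31.4 y -1.4
row 176 card 249-259 n11 dark 225 236 0 236 x 25.8 y -1.4
row 184 card 249-259 n11 dark 225 236 0 236 x 20.1 y -1.4
row 192 card 249-259 n11 dark 225 225 0 225 x 14.2 y -1.4
row 200 card 249-259 n11 dark 0 0 0 0 x 8.3 y -1.4
tip_left 0.63 [16.7  0.9]
tip_right 0.72 [235.  213.7]
```

Emit:
send_rows(
  steps=[
    [[0,-0.013,-0.2],[0,0,0]],
    [[0,-0.013,-0.4],[0,0,0]],
    [[0,-0.013,-0.6],[0,0,0]],
    [[0,-0.013,-0.8],[0,0,0]],
    [[0,-0.013,-0.95],[0,0,0]],
    [[0,-0.013,-1.08],[0,0,0]],
    [[0,-0.013,-1.08],[0,0,0]],
    [[0,-0.013,-1.08],[0,0,0]],
    [[0,-0.013,-1.08],[0,0,0]],
  ],
)

```text
time: 18.05
tool_pos: [581.1, 2.0, 201.0]
tcp_rot: [180.0, 0.0, 164.9]
ft_force: [-0.0, -0.9, -1.0]
finger_gap: 27.2
grip_force: 22.2
```

Run:
```python
from h import *
w=snapshot("wrist");s=snapshot("side");st=sense();np.savez("w7.npz",**w)
print(st["time"],np.round(st["tool_pos"],1),np.round(st["tcp_rot"],2),st["finger_gap"],st["grip_force"],np.round(st["ft_force"],1))
for l in("tip_left","tip_right","clip"):
  for q in finder.pinpoint(l,"wrist")[:1]: print(l,round(q["confidence"],2),px(q["at"]).round(1))
u=proj(s,[580,2,165])[0].astype(int)
cv2.imwrite("pics/m7.png",np.hstack([cv2.resize(w["img"][110:310,156:356],(400,400),interpolation=cv2.INTER_CUBIC),cv2.resize(s["img"][u[1]-45:u[1]+45,u[0]-45:u[0]+45],(400,400),interpolation=cv2.INTER_CUBIC)])[:,:,::-1])
```

```text
18.15 [581.    2.  200.9] [1.8000e+02 2.0000e-02 1.6489e+02] 27.160206220158884 22.223080694675446 [ 0.1  0.1 -0.2]
tip_left 0.84 [274.8 216.3]
tip_right 0.58 [233.  214.5]
clip 0.75 [254.4 240.8]
```

View pics/m7.png

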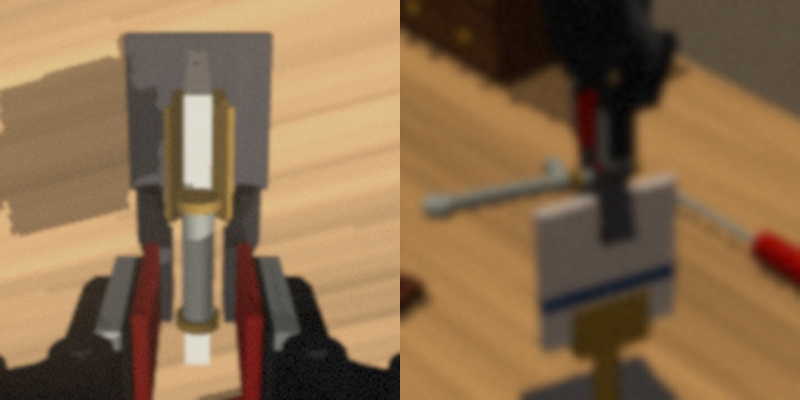

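The left half shows the card edge (crop column 198) midway between the jaws (170 and 226), pin above it. The right half shows the jaw hanging well down over the middle of the seated card, and the contact forces are near zero.

```bash
python3 -c "
from bench import order
print(order.hand_in())"
```

```text
the job is handed in; nothing more can be done
None
```

The job is handed in at about 18 s: the card stands centred and fully down in the brass slot, and the gripper holds the red clip open over the middle of its top edge, jaws about 22 mm below the edge; the last picture and near-zero forces show no contact with card or stand.

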